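# Lower the blue-button earring stand by one hole

## Robot

A 6-joint arm with a two-finger parallel gripper is mounted at the origin on the work surface. World frame = base frame: x ahead of the robot, y to its left, z up, the work surface at z = 0. Lengths are in mm, angles in rad, forces in N, time in s.
With the tool pointing down it reaches from about 275 to 750 mm from the base axis. Payload 10.2 kg.
Tool frame: the origin (TCP) lies at the very end of the fingers, on their centre line; the grasp point (between the pads) lies 19 mm behind it; z points along the fingers, y is the line along which they close (so a half turn about z gives the same grasp; the last joint's range is limited). The gripper opens to 85 mm and grips with 20 to 120 N. Pads are 22 mm wide; open, the fingers measure 114 mm over their backs; the gripper's body (76 mm by 85 mm) begins 54 mm behind the grasp point. The pads swing forward as they close: fully open they stand 13 mm farther back than shut.
Start: joints at [0.911, 0.313, 1.498, -0, 1.331, -0.223], TCP at [222.11, 475.708, 192.494] pointing down, gripper open.
Joint ranges: [-2.94, 2.94], [-0.97, 2.17], [0.19, 2.56], [-1.23, 4.37], [0.02, 3.11], [-2.88, 2.88]. Speed limits (rad/s): [2.39, 2.39, 3.01, 3.14, 3.14, 3.14].

## Interface

Orientations are given as a unit quaternion [w, x, y, z].
In Python, from rig import monitor, eyes, job gives the robot as it stands. The module is installed in compiled form; this text tells all that it offers.
- The arm moves only by the tool send_rows, never from a script. Its argument "targets" is one flat list of numbers, 7 for each row, row after row: the turn, a rotation vector about the tool's x, y, z in degrees, then the shift along the tool's x, y, z in units of 60 mm (1.0 is 60 mm), then the opening, from -1 (shut) to 1 (fully open), so that 0 is half open. A call has 1 to 5 rows; each row shifts and turns the commanded pose from where the row before left it, along the tool's axes as they then stand; what a row does not reach is not made up. A row lasts 1/8 s, in which the tool goes at most 62.5 mm and 10.7 degrees, less where a joint would pass 70% of its speed; a pose out of reach is approached as far as the arm can. A call is refused whole if a number of a shift passes 1 or a number of a turn 10.7, either way. A call with a gripper value outside its range is refused whole. The fingers move at their own pace and stop on an object; "newtons" is the grip in N (left out, the last holds). Time passes only in rows, so rows that do not move let the fingers close. It gives the time, the measured TCP pose, the force, the opening and the grip force at its end, in the units of the state.
- monitor.sense(): the state, without advancing time (a new reading comes with each control period).
- eyes.capture(name): name is "side" or "top"; returns a dict with "img" (480x640x3 uint8, red, green, blue), "K" (3x3 intrinsics, pixels), "R" (3x3) and "t" (3): a world point X has camera coordinates R X + t. Camera axes: x right, y down, z forward; pixel columns grow to the right and rows downward; lengths in mm; the calibration is good to about 2 mm. A picture is of the moment at which its call begins. There is no depth.
- job.finish_job(): hands the job in; it is judged then, once.
The state is a dict: "time_s": time; "joints": joint angles; "dq": joint speeds; "tau": joint torques, N m; "eef_pos": TCP position; "ee_rot": TCP orientation; "force": force on the tool from outside, world axes, zero at the start; "wrist_torque": the same for the moment, N m; "grip_width": opening from 0.0 (shut) to 1.0 (fully open); "grip_force": force on a finger pad.
Only numpy, scipy, OpenCV 4.12 (cv2) and the standard library are available. Lean on these libraries where they do the work, as an engineer would, in place of code of your own. Each camera call takes 0.05 s, during which the arm holds its last target. There are 200 camera calls.

## Task

The steel earring stand with the blue button on top is too tall to go back into the mirror cabinet. Press its blue button down and let it up again so that the stand collapses by exactly one hole and clicks fast there, with the button popped back up. Leave the look-alike stand with the white button as it is.

Things in the scene. Friction and masses are not known exactly. Their poses are not given: they have to be found in the camera images.
- blue_top (a point): Centre of the top face of the round blue button (32 mm across) of the stand to lower, 224 mm above the vanity at the start; moves with button and post; z up. The button stands 20 mm out of a 36 mm collar amid a level crossbar, 12 mm thick, 148 mm long. Below: 22 mm inner post, 32 mm outer tube 118 mm high, 110 mm foot stuck fast to the vanity.
- blue_post (a joint): How far the blue-button stand's post has slid down, in m: 0 top hole (start), 0.035 next hole, 0.070 lowest. A side pin locks it. Once freed by the button it sinks by its own weight, about 35 mm/s (faster if pushed); with the button let go, the pin springs into the next hole and stops it. Holding the button down and following it for over 25 mm makes it miss that hole.
- blue_button (a joint): How far the blue button is pressed into its collar, in m: 0 up, 0.010 fully down; spring 1 N rising to 4 N, up to about 8 N when pressed fast. The pin lets go after 5 to 7 mm; the button then stays at about 0.0085 while the pin slides between holes, and pops back to 0 when the pin has snapped into a hole.
- white_post (a joint): Slide of the post of the other stand, alike in every size but with a white button, in m; 0 in its top hole, where it must stay. It stands 240 mm or more to the left or right of the blue-button stand.
Mind the look-alikes: they are no part of the job. What is shaped like the part that bears white_post but pink or red is not meant.

How it is judged:
By the outcome, as a careful person would: the job done as asked, in the order asked, and still so for the second after the job is handed in, with the robot touching nothing.
It also fails if it takes over 27 s, if anything falls off the work surface, if the arm or the gripper's body presses on something with over 40 N, if the wrist force passes 120 N, or if a joint passes its speed limit or range.

## Working session

There is one attempt and no reset: what is moved stays moved. The work goes in short steps, Python scripts to look and compute and a tool call to move; the robot and the scene stay as the last step left them, time stands still between calls to the robot, and variables do not carry over. Pictures are saved under pics/ and viewed, at most 10 in all, crops included, and the job is handed in when it is done.

Besides the shell and the picture viewer there is one more tool, called after "Call:" as name(argument=value, ...), one argument or row to a line, values as JSON. send_rows: Moves the arm, as the interface text tells. Its arguments: {"type":"object","properties":{"targets":{"type":"array","items":{"type":"number"}},"newtons":{"type":"number"}},"required":["targets"]}

```bash
mkdir -p pics
python3 - <<'E'
from rig import monitor, eyes
import cv2
s=monitor.sense();print(s)
for n in("side","top"):
    c=eyes.capture(n);cv2.imwrite(f"pics/{n}0.png",c["img"][:,:,::-1])
    print(n,c["K"].tolist(),c["R"].tolist(),c["t"].tolist())
E
```

```text
{'time_s': 0.0, 'joints': array([ 9.10605327e-01,  3.13458688e-01,  1.49842628e+00,  2.67278358e-05,
        1.33097042e+00, -2.23407029e-01]), 'dq': array([-0.00273288, -0.00035725,  0.00087198, -0.00072839,  0.00041621,
       -0.00017482]), 'tau': array([ 4.70975046e-04, -4.12282133e+01, -2.59735572e+01, -2.42959313e-04,
        4.24672267e-03, -2.65228074e-06]), 'eef_pos': array([221.91350671, 475.47193106, 191.93471657]), 'ee_rot': array([-2.81685172e-04,  2.16663148e-01,  9.76246220e-01, -5.65197407e-04]), 'force': array([0.73774241, 0.08967514, 0.38870466]), 'wrist_torque': array([-0.00159777,  0.00103317, -0.02117103]), 'grip_force': 0.0, 'grip_width': 0.9983379352119605}
side [[591.3246959565939, 0.0, 326.9763595581309], [0.0, 591.3246959565939, 241.76167738527948], [0.0, 0.0, 1.0]] [[0.6480940339640655, -0.7612148875675463, -0.022935084166227995], [-0.4653803380926529, -0.3720241837547745, -0.8031308409084797], [0.6028227467978893, 0.5311778437087917, -0.5953610957191662]] [-243.76800865469517, 369.8043232436926, 1024.797830220261]
top [[470.0704007258125, 0.0, 322.2016276653336], [0.0, 470.0704007258125, 241.62579702071397], [0.0, 0.0, 1.0]] [[0.027313918397594752, -0.9995796109369864, 0.009723747262861352], [-0.9981837184364961, -0.027795706144699183, -0.05344775924402201], [0.05369556881213706, -0.008246218465454199, -0.9985233025678273]] [68.73456046416517, 458.8854040056038, 1144.3130397364675]
```

View pics/side0.png

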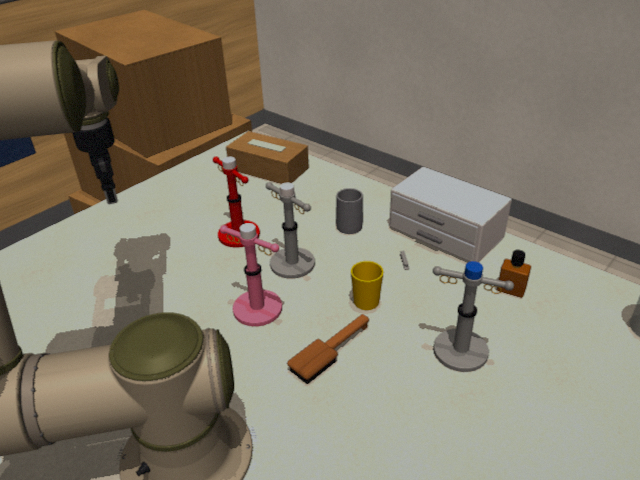

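View pics/top0.png

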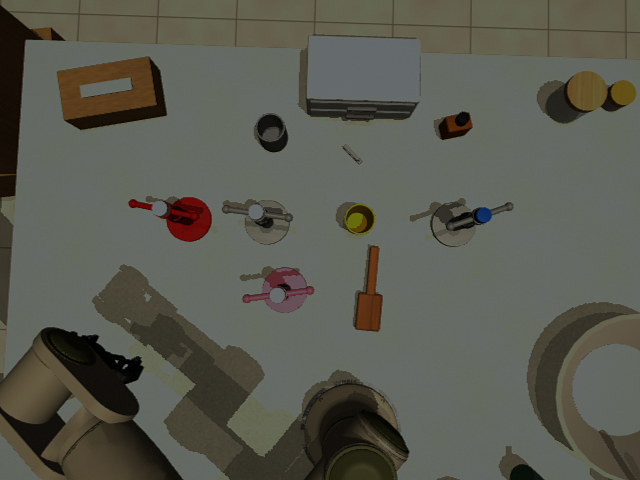

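The side view shows the blue-button steel stand at about (474,270), and the top view shows it at (484,215). The other candidates are the steel stand with the white button (side 287,190; top 257,212), the red stand (229,162) and the pink stand (248,232). Only the first has a blue button. I'll measure it and confirm in a crop.

```bash
cat > h.py <<'E'
from rig import monitor, eyes
import cv2, numpy as np
def blue(n):
    c=eyes.capture(n);h=cv2.cvtColor(c["img"],cv2.COLOR_RGB2HSV)
    m=cv2.inRange(h,(100,120,50),(128,255,255))
    if n=="side": m[:, :380]=0
    k,l,st,ce=cv2.connectedComponentsWithStats(m)
    i=1+np.argmax(st[1:,4]);return c,ce[i],st[i],(l==i)
def ray(c,p,z):
    d=c["R"].T@np.linalg.inv(c["K"])@[p[0],p[1],1];o=-c["R"].T@c["t"]
    return o+d*(z-o[2])/d[2]
def proj(c,X):
    q=c["K"]@(c["R"]@np.array(X)+c["t"]);return q[:2]/q[2]
E
python3 - <<'E'
from h import *
from scipy.optimize import least_squares
C={}
for n in("side","top"):
    c,ce,st,l=blue(n);C[n]=(c,ce);print(n,ce,st,"at z=224:",ray(c,ce,224),"z=214",ray(c,ce,214))
f=lambda X:np.r_[proj(C["side"][0],X)-C["side"][1],proj(C["top"][0],X)-C["top"][1]]
r=least_squares(f,[480,-250,215]);print("centroid",r.x,r.fun)
X=r.x
a=[]
for n,w in(("side",(474,270)),("top",(484,215))):
    im=C[n][0]["img"][w[1]-40:w[1]+40,w[0]-40:w[0]+40]
    a.append(cv2.resize(im,None,fx=5,fy=5,interpolation=cv2.INTER_CUBIC))
    for z in(224,): 
        pts=[((proj(C[n][0],[X[0]+16*np.cos(t),X[1]+16*np.sin(t),z])-np.array(w)+40)*5).astype(int) for t in np.linspace(0,6.28,40)]
        cv2.polylines(a[-1],[np.array(pts)],True,(255,255,0))
cv2.imwrite("pics/crop.png",np.hstack(a)[:,:,::-1])
E
```

```text
side [473.26022305 270.04460967] [465 261  18  19 269] at z=224: [ 497.33304707 -247.89953485  224.        ] z=214 [ 508.91946006 -242.81590134  214.        ]
top [483.63535912 214.58563536] [476 207  16  16 181] at z=224: [ 509.19748844 -241.52618203  224.        ] z=214 [ 510.41202185 -245.05328814  214.        ]
centroid [ 509.40149562 -243.72333084  214.58015543] [ 0.61772841 -0.17993376 -0.55365697  0.44274456]
```

View pics/crop.png

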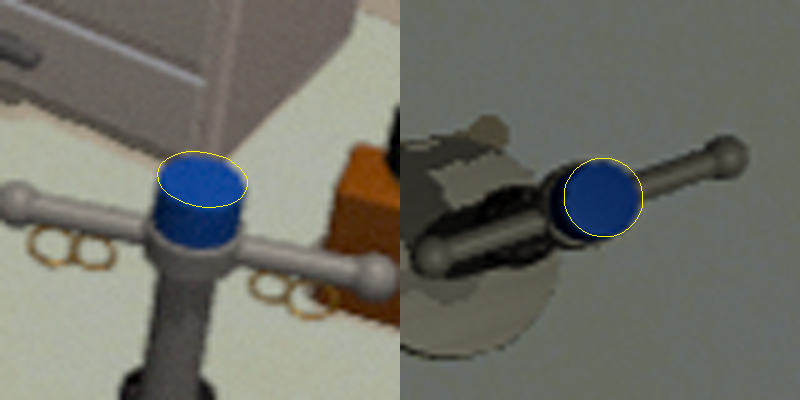

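The crop confirms the steel stand with the blue button. The fitted circle at z=224 sits on its top face, so the button is at about (509,-243,224), with a reach of 564 mm. I'll rise first, then cross with the fingers shut.

Call:
send_rows(
  targets=[0,0,0,0,0,-0.85,-1,0,0,0,0,0,-0.85,-1,0,0,0,-0.67,-0.63,0,-1,0,0,0,-0.67,-0.63,0,-1,0,0,0,-0.67,-0.63,0,-1],
  newtons=40,
)

```text
time_s: 0.82
eef_pos: [283.6, 320.4, 294.4]
ee_rot: [0.0, 0.216, 0.976, -0.0]
force: [1.4, 0.2, 0.4]
grip_width: -0.001
grip_force: 0.0
```

Call:
send_rows(
  targets=[0,0,0,-0.67,-0.63,0,-1,0,0,0,-0.67,-0.63,0,-1,0,0,0,-0.67,-0.63,0,-1,0,0,0,-0.67,-0.63,0,-1,0,0,0,-0.67,-0.63,0,-1],
)

```text
time_s: 1.45
eef_pos: [385.9, 63.9, 294.6]
ee_rot: [0.0, 0.217, 0.976, 0.0]
force: [0.6, -0.6, -0.5]
grip_width: 0.002
grip_force: 0.0
```

Call:
send_rows(
  targets=[0,0,0,-0.67,-0.63,0,-1,0,0,0,-0.67,-0.63,0,-1,0,0,0,-0.67,-0.63,0,-1,0,0,0,-0.67,-0.63,0,-1,0,0,0,-0.67,-0.63,0,-1],
)

```text
time_s: 2.08
eef_pos: [488.1, -192.4, 294.4]
ee_rot: [-0.0, 0.217, 0.976, 0.0]
force: [0.2, 0.1, 0.0]
grip_width: -0.001
grip_force: 0.0
```

Call:
send_rows(
  targets=[0,0,0,-0.68,-0.62,0,-1,0,0,0,0,0,0.5,-1,0,0,0,0,0,0.4,-1,0,0,0,0,0,0,-1],
)

```text
time_s: 2.58
eef_pos: [508.3, -241.2, 238.9]
ee_rot: [-0.002, 0.217, 0.976, 0.001]
force: [-0.4, 0.4, 0.7]
grip_width: 0.003
grip_force: 0.0
```

Run:
```python
from h import *
print(monitor.sense()["eef_pos"])
a=[]
for n,w in(("side",(474,262)),("top",(484,215))):
    c=eyes.capture(n);a.append(cv2.resize(c["img"][w[1]-50:w[1]+50,w[0]-50:w[0]+50],None,fx=4,fy=4,interpolation=cv2.INTER_CUBIC))
cv2.imwrite("pics/near.png",np.hstack(a)[:,:,::-1])
```

```text
[ 508.34972014 -241.21445757  238.92613908]
```

View pics/near.png

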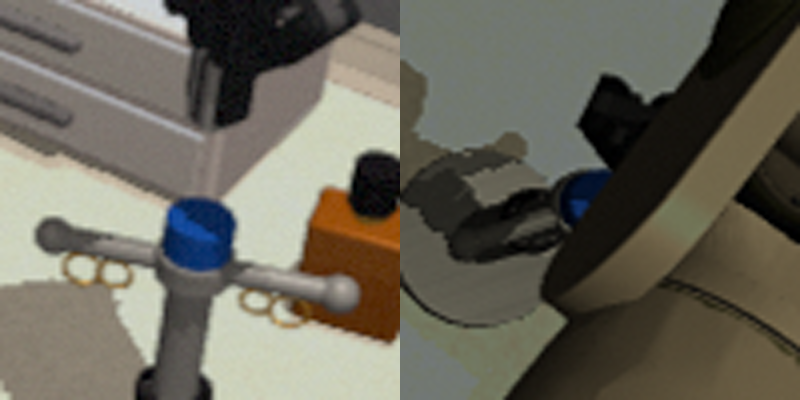

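Run:
```python
from h import *
s=monitor.sense();X=s["eef_pos"]
c=eyes.capture("side")
print(X,s["grip_width"],proj(c,X),proj(c,[509,-243,224]),proj(c,X+[0,0,20]))
im=cv2.resize(c["img"][170:290,400:540],None,fx=5,fy=5,interpolation=cv2.INTER_CUBIC)
p=((proj(c,X)-[400,170])*5).astype(int);cv2.drawMarker(im,tuple(map(int,p)),(255,255,0),0,15)
cv2.imwrite("pics/near2.png",cv2.convertScaleAbs(im,alpha=1.8,beta=20)[:,:,::-1])
```

```text
[ 509.24019928 -241.67651291  241.45790718] -0.004567618806205355 [474.6872991  257.83378962] [474.06104065 265.77879597] [476.1070971  248.95104263]
```

View pics/near2.png

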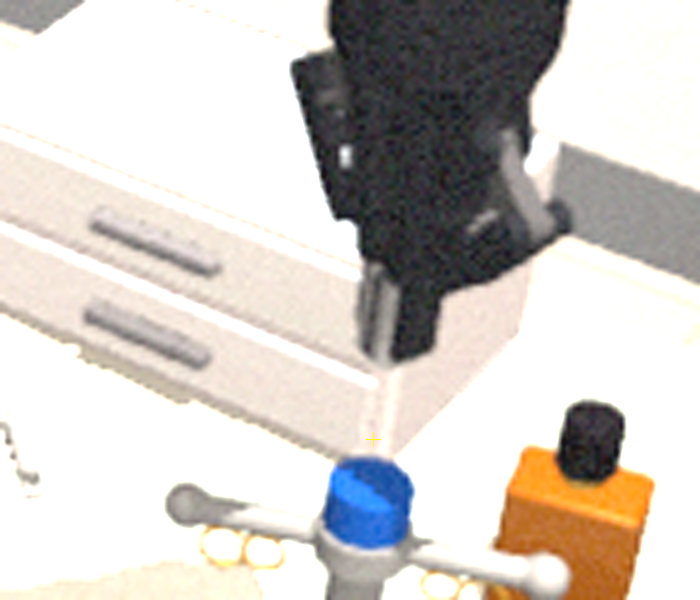

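Run:
```python
from h import *
c=eyes.capture("side");t=eyes.capture("top")
X=np.array([221.9,475.5,191.9])
for dz in(0,13,36,50,73):print(dz,proj(c,X+[0,0,dz]),proj(t,X+[0,0,dz]))
a=cv2.imread("pics/side0.png")[60:240,40:160];b=cv2.imread("pics/top0.png")[310:400,70:190]
a=cv2.resize(a,None,fx=3,fy=3);b=cv2.resize(b,None,fx=3,fy=3)
a=np.hstack([a,cv2.copyMakeBorder(b,0,a.shape[0]-b.shape[0],0,0,0)])
for dz in(0,36,73):
    for C,o in((c,(40,60)),(t,(70-120,310))):
        p=(proj(C,X+[0,0,dz])-o)*3;cv2.drawMarker(a,(int(p[0]),int(p[1])),(0,255,255),0,9)
cv2.imwrite("pics/start.png",cv2.convertScaleAbs(a,alpha=1.8,beta=30))
```

```text
0 [114.35724122 212.36076858] [127.14585493 346.29540675]
13 [112.9439733 207.3951715] [124.5368705  347.38443325]
36 [110.40155907 198.46225482] [119.74154484 349.38606908]
50 [108.82709899 192.93029994] [116.70424536 350.65388026]
73 [106.19502758 183.68236766] [111.50674565 352.82338916]
```

View pics/start.png

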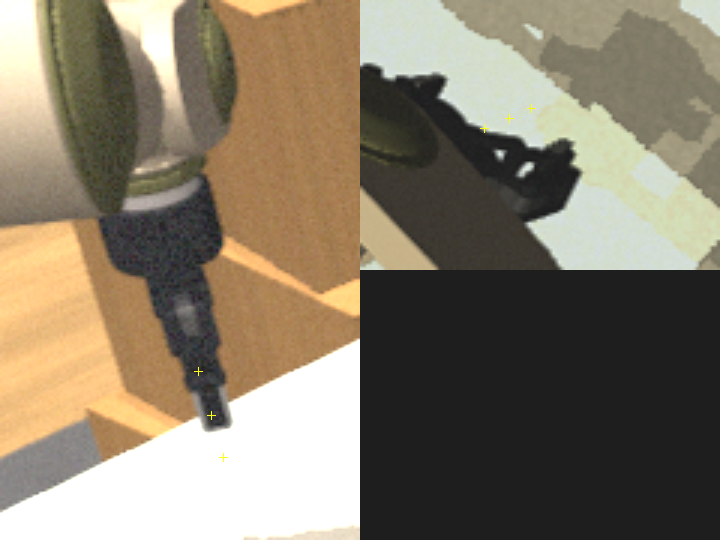

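Run:
```python
from h import *
s=monitor.sense();X=s["eef_pos"];print(X,s["grip_width"],s["joints"])
yt=np.array([.423,.906,0]);a=[]
for n,o,in(("side",(424,140)),("top",(434,140))):
    c=eyes.capture(n);im=c["img"][o[1]:o[1]+140,o[0]:o[0]+100]
    im=(255*(im/255.)**.5).astype(np.uint8)
    im=cv2.resize(im,None,fx=4,fy=4,interpolation=cv2.INTER_CUBIC)
    P=lambda Y:tuple(int(v) for v in (proj(c,Y)-o)*4)
    for d in(0,73,130):cv2.drawMarker(im,P(X+[0,0,d]),(255,0,0),0,12,2)
    cv2.line(im,P(X+[0,0,73]-42*yt),P(X+[0,0,73]+42*yt),(255,255,0))
    cv2.drawMarker(im,P([509,-243,224]),(0,255,0),0,12,2)
    a.append(im)
cv2.imwrite("pics/ov.png",np.hstack(a)[:,:,::-1])
```

```text
[ 509.34040942 -241.76881859  241.72575685] -0.004685275747826959 [-6.50941486e-01  3.69982540e-01  1.29108711e+00 -9.88275053e-06
  1.47844146e+00 -1.78510917e+00]
```

View pics/ov.png

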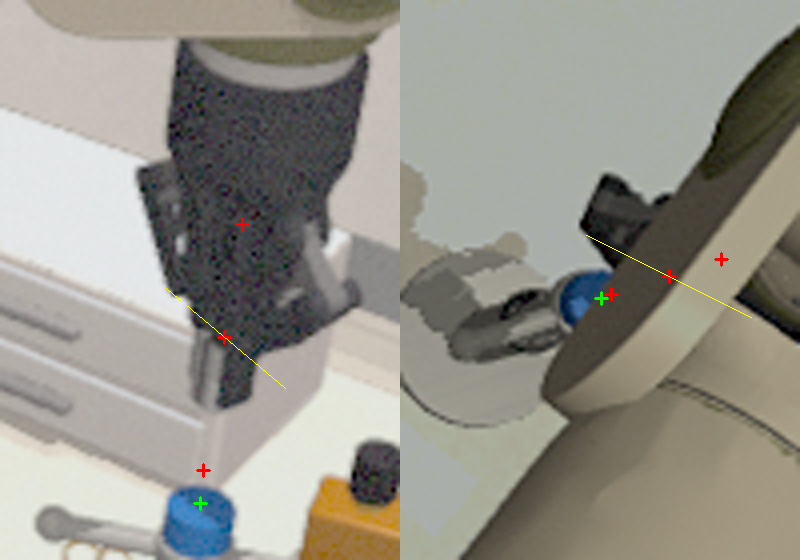

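The picture shows the button (green marker) under the reported axis. The visible fingertip, at side crop (222,403), which is pixel (479.5,240.8), ends well above the reported TCP. I'll work out where it lies along that ray.

Run:
```python
from h import *
c=eyes.capture("side")
for z in(241,255,262,270,275,280):print(ray(c,(479.5,240.8),z).round(1))
```

```text
[ 560.9 -223.   241. ]
[ 542.9 -230.9  255. ]
[ 533.9 -234.8  262. ]
[ 523.6 -239.2  270. ]
[ 517.2 -242.   275. ]
[ 510.8 -244.8  280. ]
```

Call:
send_rows(
  targets=[0,0,0,0,0,0.12,-1,0,0,0,0,0,0.12,-1,0,0,0,0,0,0,-1],
)

```text
time_s: 3.35
eef_pos: [508.7, -241.4, 225.2]
ee_rot: [-0.001, 0.217, 0.976, 0.0]
force: [0.2, -1.1, -0.9]
grip_width: 0.001
grip_force: 0.0
```

Call:
send_rows(
  targets=[0,0,0,0,0,0.06,-1,0,0,0,0,0,0,-1],
)

```text
time_s: 3.6
eef_pos: [508.9, -241.6, 222.3]
ee_rot: [-0.0, 0.217, 0.976, 0.0]
force: [0.1, 0.7, 0.0]
grip_width: -0.002
grip_force: 0.0
```

Run:
```python
from h import *
f=[monitor.sense()["force"][2]]
c,ce,st,l=blue("side");print(ce,st,f)
im=c["img"][170:290,400:540];im=(255*(im/255.)**.5).astype(np.uint8)
cv2.imwrite("pics/n3.png",cv2.resize(im,None,fx=4,fy=4,interpolation=cv2.INTER_CUBIC)[:,:,::-1])
```

```text
[473.29007634 270.38931298] [465 262  18  18 262] [np.float64(0.02287398104217484)]
```

View pics/n3.png

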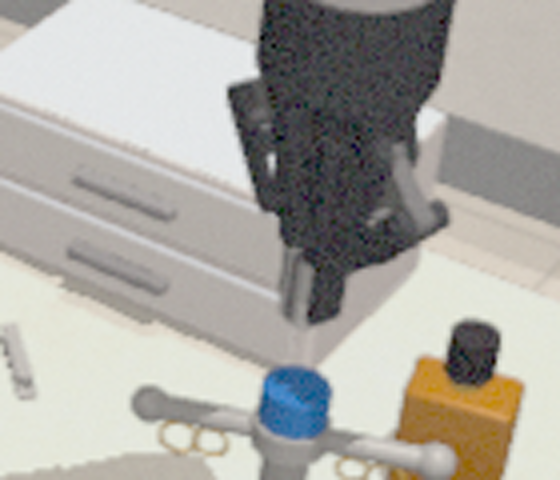

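The button is still up and untouched. The fingertip, at px (477,250), is about 30 mm above the button top at (474,265), so the real tip sits about 34 mm above the reported TCP. I'll go down until there is contact, watching the force.

Run:
```python
from h import *
c=eyes.capture("side")
for z in(252,256,259):print(ray(c,(477.,249.5),z).round(1))
```

```text
[ 520.6 -238.5  252. ]
[ 515.6 -240.7  256. ]
[ 511.9 -242.3  259. ]
```

Call:
send_rows(
  targets=[0,0,0,0,0,0.15,-1,0,0,0,0,0,0.15,-1,0,0,0,0,0,0,-1],
)

```text
time_s: 4.08
eef_pos: [508.7, -241.3, 203.4]
ee_rot: [-0.001, 0.217, 0.976, 0.0]
force: [0.1, 0.3, 0.0]
grip_width: -0.001
grip_force: 0.0
```

Run:
```python
from h import *
c,ce,st,l=blue("side");print(ce,st,monitor.sense()["force"])
im=c["img"][200:290,420:530];im=(255*(im/255.)**.5).astype(np.uint8)
cv2.imwrite("pics/n4.png",cv2.resize(im,None,fx=5,fy=5,interpolation=cv2.INTER_CUBIC)[:,:,::-1])
```

```text
[473.26153846 270.44230769] [465 262  18  18 260] [-0.43055787 -0.5237228   0.12892618]
```

View pics/n4.png

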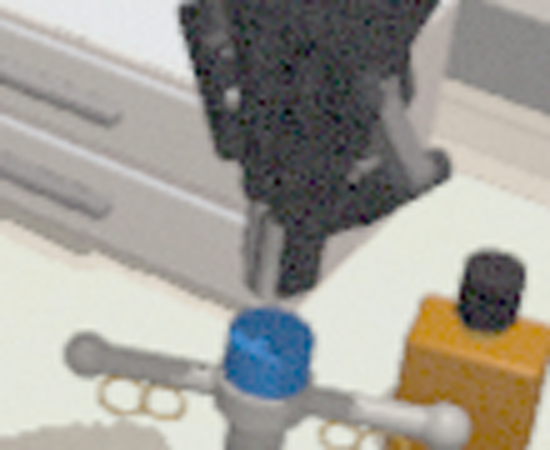

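The tip at px (476,258) is about 15 mm above the button top at (474,265) and centred over it. I'll go down in small steps now.

Call:
send_rows(
  targets=[0,0,0,0,0,0.15,-1,0,0,0,0,0,0,-1],
)

```text
time_s: 4.38
eef_pos: [508.7, -241.4, 194.7]
ee_rot: [-0.001, 0.217, 0.976, 0.0]
force: [0.7, 0.0, 1.0]
grip_width: -0.006
grip_force: 0.0
```

Call:
send_rows(
  targets=[0,0,0,0,0,0.05,-1,0,0,0,0,0,0,-1],
)

```text
time_s: 4.62
eef_pos: [508.9, -241.6, 192.3]
ee_rot: [-0.0, 0.217, 0.976, 0.0]
force: [0.3, -0.7, -0.3]
grip_width: -0.004
grip_force: 0.0
```

Run:
```python
from h import *
c,ce,st,l=blue("side");print(ce,st,monitor.sense()["force"],monitor.sense()["eef_pos"])
```

```text
[473.24892704 271.34334764] [465 263  18  17 233] [-0.59105351 -0.99481591  0.72767545] [ 509.01118363 -241.59747079  192.53424309]
```

Call:
send_rows(
  targets=[0,0,0,0,0,0.05,-1,0,0,0,0,0,0,-1],
)

```text
time_s: 4.92
eef_pos: [508.9, -241.5, 189.3]
ee_rot: [-0.0, 0.217, 0.976, 0.0]
force: [-0.2, -0.6, -0.6]
grip_width: -0.004
grip_force: 0.0
```

Call:
send_rows(
  targets=[0,0,0,0,0,0.05,-1,0,0,0,0,0,0,-1],
)

```text
time_s: 5.18
eef_pos: [508.9, -241.6, 186.2]
ee_rot: [-0.0, 0.217, 0.976, 0.0]
force: [0.8, 0.0, 0.6]
grip_width: -0.001
grip_force: 0.0
```

Run:
```python
from h import *
c,ce,st,l=blue("side");print(ce,st,monitor.sense()["force"],monitor.sense()["eef_pos"])
```

```text
[473.19191919 272.27272727] [465 264  18  16 198] [0.88048656 0.73231524 0.43695911] [ 508.9459842  -241.58685153  186.39805157]
```

Call:
send_rows(
  targets=[0,0,0,0,0,0.05,-1,0,0,0,0,0,0,-1],
)

```text
time_s: 5.48
eef_pos: [509.1, -241.7, 183.5]
ee_rot: [0.0, 0.217, 0.976, -0.0]
force: [0.6, -0.6, 0.7]
grip_width: -0.0
grip_force: 0.3
```

Run:
```python
from h import *
F=[]
for i in range(4):
    c,ce,st,l=blue("side");F.append(monitor.sense()["force"][2])
print(ce,st,F,monitor.sense()["eef_pos"])
```

```text
[473.09090909 272.82352941] [465 265  17  15 187] [np.float64(0.4315551701617114), np.float64(0.5838300173382789), np.float64(1.029747863951228), np.float64(1.4864062557517148)] [ 509.07552439 -241.66087242  183.57061678]
```

Call:
send_rows(
  targets=[0,0,0,0,0,0.05,-1,0,0,0,0,0,0,-1],
)

```text
time_s: 5.92
eef_pos: [509.1, -241.6, 180.4]
ee_rot: [0.0, 0.217, 0.976, -0.0]
force: [0.8, 0.7, 1.9]
grip_width: -0.001
grip_force: 1.0
```

Run:
```python
from h import *
F=[]
for i in range(4):
    c,ce,st,l=blue("side");F.append(monitor.sense()["force"][2])
print(ce,st,F,monitor.sense()["eef_pos"])
```

```text
[473.         273.59146341] [465 266  17  14 164] [np.float64(2.071860723645848), np.float64(1.164005430167022), np.float64(1.9740944748985099), np.float64(1.2271528951210504)] [ 509.03959494 -241.66290927  180.45692599]
```

There is contact, with the button about 2–3 mm in. I'll keep pressing.

Call:
send_rows(
  targets=[0,0,0,0,0,0.05,-1,0,0,0,0,0,0,-1],
)

```text
time_s: 6.38
eef_pos: [508.6, -241.3, 176.8]
ee_rot: [-0.001, 0.217, 0.976, 0.0]
force: [-1.1, 0.6, -0.9]
grip_width: 0.003
grip_force: 0.0
```

Run:
```python
from h import *
F=[]
for i in range(4):
    c,ce,st,l=blue("side");F.append(monitor.sense()["force"][2].round(1));print(st)
print(ce,F,monitor.sense()["eef_pos"])
```

```text
[464 269  18  12 153]
[464 269  18  13 163]
[464 269  17  14 169]
[464 269  17  15 181]
[472.45303867 276.50828729] [np.float64(0.1), np.float64(-0.2), np.float64(0.5), np.float64(-0.3)] [ 508.874519   -241.51164648  177.30571514]
```

The pin has let go and the post is sinking away from the finger. I'll withdraw straight up.

Call:
send_rows(
  targets=[0,0,0,0,0,-0.5,-1,0,0,0,0,0,-0.9,-1,0,0,0,0,0,-0.9,-1,0,0,0,0,0,0,-1,0,0,0,0,0,0,-1],
)

```text
time_s: 7.2
eef_pos: [508.8, -241.4, 314.4]
ee_rot: [-0.001, 0.217, 0.976, 0.0]
force: [0.2, -0.5, -0.2]
grip_width: -0.0
grip_force: 0.0
```

Call:
send_rows(
  targets=[0,0,0,0.9,0,0,-1,0,0,0,0.9,0,0,-1,0,0,0,0.9,0,0,-1,0,0,0,0,0,0,-1,0,0,0,0,0,0,-1],
)

```text
time_s: 7.82
eef_pos: [362.3, -173.2, 314.8]
ee_rot: [-0.0, 0.217, 0.976, 0.0]
force: [0.0, 0.2, -0.1]
grip_width: 0.003
grip_force: 0.0
```

Run:
```python
from h import *
for i in range(2):
    c,ce,st,l=blue("side");print(st,ce)
for d in(0,35,70):print(d,proj(c,[509.4,-243.7,214.6-d]))
a=[]
for n,o in(("side",(380,220)),("side",(250,150)),("top",(434,165))):
    im=eyes.capture(n)["img"][o[1]:o[1]+140,o[0]:o[0]+100 if n=="top" or o[0]==250 else o[0]+160]
    a.append(cv2.resize((255*(im/255.)**.6).astype(np.uint8),(0,0),fx=2.2,fy=2.2,interpolation=cv2.INTER_CUBIC))
cv2.imwrite("pics/end.png",np.hstack(a)[:,:,::-1]);print(monitor.sense()["time_s"])
```

```text
[463 276  17  18 250] [470.92  284.712]
[463 276  17  18 250] [470.976 284.748]
0 [473.86743971 269.85152181]
35 [471.50670183 284.4900888 ]
70 [469.23409528 298.58216712]
8.075
```

View pics/end.png

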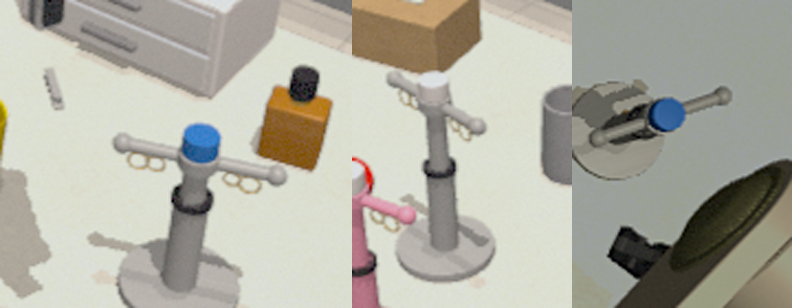

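The blue stand's button centroid is at (471,284.7), against (471.5,284.5) predicted for 35 mm down. The reading is stable and the button is full height again (18 px). The white stand is unchanged.

```bash
python3 -c "
from rig import job;print(job.finish_job())"
```

```text
the job is handed in; nothing more can be done
None
```

The blue-button stand dropped exactly one hole (35 mm) and locked there with its button back up; the white-button stand is untouched, and I handed the job in at about 8 s.

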